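# Centre the wobbly tasting cup on its stand

### The arm

A 6-joint arm with a two-finger parallel gripper is mounted at the origin on the work surface. World frame = base frame: x ahead of the robot, y to its left, z up, the work surface at z = 0. Lengths are in m, angles in rad, forces in N, time in s.
With the tool pointing down it reaches from about 0.375 to 0.825 m from the base axis. Payload 5.5 kg.
Tool frame: the origin (TCP) lies at the centre of the arm's flange, where the gripper is bolted on; the fingertips stand 173 mm ahead of it and the grasp point (between the pads) lies 155 mm ahead of it; x points along the fingers, y is the direction in which the jaws open and shut, and the axes are right-handed (so a half turn about x gives the same grasp; the last joint's range is limited). The gripper opens to 85 mm and grips with 20 to 120 N. Pads are 22 mm wide; open, the fingers measure 114 mm over their backs; the gripper's body (76 mm by 85 mm) begins 54 mm behind the grasp point. The pads swing forward as they close: fully open they stand 13 mm farther back than shut.
Start: joints at [1.255, 0.314, -0.047, 1.21, 0, 1.571], TCP at [0.186, 0.57, 0.405] pointing down, gripper open.
Joint ranges: [-2.67, 2.67], [-0.69, 1.73], [-1.03, 1.25], [-2.08, 2.16], [-1.42, 1.45], [-3.14, 3.14]. Speed limits (rad/s): [2.39, 2.39, 3.01, 3.14, 3.14, 3.14].

### API

Orientations are given as a rotation vector (axis times angle).
In Python, from cell import get_state, camera, camera_model, hand_in, cut_out, mark_of gives the robot as it stands. The module is installed in compiled form; this text tells all that it offers.
- The arm moves only by the tool servo_tool, never from a script. Its argument "motion" is a list of rows, each a list of 3 entries, a list of its own where there are three numbers: the shift along the world's x, y, z in mm, then the turn, a rotation vector about the world's x, y, z in rad, then the gripper command: -1 is shut, 1 is fully open, values between are in proportion. A call has 1 to 12 rows; each row is the pose to reach, as a shift and turn from the pose commanded when the call began; what a row does not reach only later rows make up. A row lasts 1/10 s, in which the tool goes at most 50 mm and 8.59 degrees, less where a joint would pass 70% of its speed; a pose out of reach is approached as far as the arm can. A call with a gripper value outside its range is refused whole. The fingers move at their own pace and stop on an object; "force" is the grip in N (left out, the last holds). Time passes only in rows, so rows that repeat a pose let the fingers close. It gives the time, the measured TCP pose, the force and the opening at its end, in the units of the state.
- get_state(): the state, without advancing time (a new reading comes with each control period).
- camera(name): name is "side" or "top"; returns the picture (480x640x3 uint8, blue, green, red); there is no depth.
- camera_model(name): a dict with "fx", "fy", "cx", "cy" (pixels), "position" and "rotation" of the camera in the world. Camera axes: x right, y up, looking along -z (the intrinsics and any distortion apply to the point x, -y, -z); pixel columns grow to the right and rows downward; lengths in m; the calibration is good to about 2 mm. A picture is of the moment at which its call begins. camera_model takes no time and is no camera call.
- hand_in(): hands the job in, once; it reports no verdict.
Trained networks look in the newest picture that a camera, given by its name, has taken for a name from the list of things; names that differ only in an ending like _2 or _b are one class to them, and where a whole thing is asked for, a point or a joint stands for the part that bears it (a point fixed in the world has none). Each returns a list of dicts, best first, with "score" (0 to 1); they miss things now and then, are a little off and sometimes report something else, mostly with a low value. They report only what shows in the picture. A call takes as long as a camera call. They do not tell look-alikes from the thing itself.
- cut_out(camera, label): "region" (480x640 bool, what is visible of it) and "box" ([centre column, centre row, width, height] in pixels, round what is visible of it).
- mark_of(camera, label): "location" ([column, row] in pixels: a listed point, or the origin of a listed thing).
The state is a dict: "time_s": time; "joint_pos": joint angles; "qd": joint speeds; "tau": joint torques, N m; "eef_pos": TCP position; "tool_rot": TCP orientation; "contact_force": force on the tool from outside, world axes, zero at the start; "torque": the same for the moment, N m; "grip_width": finger opening in m.
Only numpy, scipy, OpenCV 4.12 (cv2) and the standard library are available. Lean on these libraries where they do the work, as an engineer would, in place of code of your own. Each camera call takes 0.05 s, during which the arm holds its last target.

### The job

Two tasting cups stand ready to be served, each on its own round wooden stand; one has slipped well off centre. Tap that cup gently with the fingertips until it stands upright in the middle of its stand. Do not grip, lift or tip it over, do not shift the stands, and leave the other cup and everything else alone.

Things in the scene. Friction and masses are not known exactly. Their poses are not given: they have to be found in the camera images.
- cup_a: The cup that stands off centre, 22 to 33 mm from the middle of its stand, in any direction. Footed steel cup with a fixed round chocolate on top, 70-120 g: foot disc 36 mm across, 8 mm thick; stem 10-12 mm; bowl at most 29 mm; 52 mm tall. Top-heavy: pushed high (bowl, chocolate) it may tip over, pushed at the foot it slides. Origin: centre of the foot's underside; z up.
- stand_a: The stand under the off-centre cup; left or right varies. A round dark-wood stand, 110 mm across, 40 mm high (flat top 40 mm above its origin), 0.4 kg, loose on the steel table. Origin: centre of its underside; z up.
- cup_b: The other cup, already centred on its own stand, same shape and size as the first. Leave it alone. Origin: centre of the foot's underside; z up.
- stand_b: The stand under the already centred cup. A round dark-wood stand, 110 mm across, 40 mm high (flat top 40 mm above its origin), 0.4 kg, loose on the steel table. Origin: centre of its underside; z up.
- tub: Bystander: white plastic tub with a grey lid, 106 mm across, 68 mm high, to the robot's left. Origin: centre of its underside.
- spoon_pot: Bystander: open metal pot 84 mm across and 85 mm high with spoons standing in it up to 146 mm high and 50 mm out from its axis, to the robot's right. Origin: centre of its underside.
Mind the look-alikes: they are no part of the job. What is shaped like the cup_a but pink is not meant.

How it is judged:
At the end, for the whole second after the job is handed in: The off-centre cup stands upright and still on its stand, its axis within 6 mm of the stand's axis; the stands and the other cup are within 10 mm, the tub and spoon pot within 15 mm, of where they began (horizontal distance between cup_a and stand_a below 0.006 m and angle between each of cup_a, cup_b's own z axis and vertical below 0.06 rad and z of cup_a in the frame of stand_a between 0.037 and 0.043 m and linear speed of cup_a below 0.01 m/s and angular speed of cup_a below 0.2 rad/s and distance of each of stand_a, stand_b, cup_b from where it was at the start of the episode below 0.01 m and distance of each of tub, spoon_pot from where it was at the start of the episode below 0.015 m); the robot touches nothing.
It fails at once if the cup is tipped over (tilted more than 20 degrees) or knocked off its stand (angle between cup_a's own z axis and vertical above 0.35 rad or z of cup_a in the frame of stand_a below 0.03 m).
It fails at once if the cup is lifted 10 mm or more off its stand (z of cup_a in the frame of stand_a above 0.05 m).
It fails at once if the cup is pinched or struck (fingers press it with more than 10 N) (contact force between the fingers and cup_a above 10 N).
It fails at once if the stand under the cup is shifted more than 10 mm (distance of stand_a from where it was at the start of the episode above 0.01 m).
It fails at once if the other cup or its stand is shifted more than 10 mm, or the tub or spoon pot more than 15 mm (distance of any of cup_b, stand_b from where it was at the start of the episode above 0.01 m or distance of any of tub, spoon_pot from where it was at the start of the episode above 0.015 m).
It also fails if it takes over 48 s, if anything falls off the work surface, if the arm or the gripper's body presses on something with over 40 N, if the wrist force passes 120 N, or if a joint passes its speed limit or range.

## Working session

There is one attempt and no reset: what is moved stays moved. The work goes in short steps, Python scripts to look and compute and a tool call to move; the robot and the scene stay as the last step left them, time stands still between calls to the robot, and variables do not carry over. Pictures are saved under pics/ and viewed, and the job is handed in when it is done.

Besides the shell and the picture viewer there is one more tool, called by a JSON object that holds its "fn" and its "kwargs". servo_tool: Moves the arm, as the interface text tells. Its arguments: {"type":"object","properties":{"motion":{"type":"array"},"force":{"type":"number"}},"required":["motion"]}

```bash
mkdir -p pics; ls; python3 - <<'E'
from cell import *
import cv2
print(get_state())
for n in("top","side"):
    im=camera(n); cv2.imwrite(f"pics/{n}0.png",im)
    print(n,camera_model(n))
    for l in("cup_a","stand_a","tub","spoon_pot"):
        for r in cut_out(n,l): print(l,'cut',round(r["score"],2),[round(float(v),1) for v in r["box"]])
        for r in mark_of(n,l): print(l,'mark',round(r["score"],2),r["location"])
print(get_state()["time_s"])
E
```

```text
pics
{'time_s': 0.0, 'joint_pos': array([ 1.25497015e+00,  3.14222608e-01, -4.80838338e-02,  1.21017096e+00,
        1.10407961e-05,  1.57078501e+00]), 'qd': array([ 1.28507260e-03, -1.06348544e-03,  1.29013795e-03, -1.06449949e-03,
       -6.36392715e-05, -1.46026455e-03]), 'tau': array([-2.26892967e-03, -5.39596045e+01,  3.39744043e+01,  1.91336428e-02,
       -2.17344618e-04,  5.94535322e-06]), 'eef_pos': array([0.18627344, 0.57006128, 0.40383426]), 'tool_rot': array([ 0.24655636,  1.55682388, -0.2491704 ]), 'contact_force': array([-0.64072607,  0.13510622, -0.05640251]), 'torque': array([-0.00143616, -0.00890242,  0.00682742]), 'grip_width': 0.08538482594324696}
top {'fx': 437.0091948587788, 'fy': 437.0091948587788, 'cx': 318.08318369268375, 'cy': 242.2167464953866, 'position': array([ 3.58604887e-01, -4.65003791e-04,  1.13551602e+00]), 'rotation': array([ 0.1396258 , -0.17190629, -1.54261593])}
cup_a cut 0.61 [276.9, 217.2, 11.9, 14.7]
cup_a cut 0.59 [238.9, 252.5, 14.8, 15.0]
cup_a cut 0.52 [369.6, 277.9, 12.5, 10.7]
cup_a mark 0.7 [274.6, 217.5]
cup_a mark 0.65 [367.7, 279.4]

[... 465 characters left out ...]
40.0967540658937, 'position': array([0.05859538, 0.53387678, 0.52765412]), 'rotation': array([ 0.43649462, -1.19574992, -2.13842147])}
cup_a cut 0.9 [231.9, 287.8, 22.9, 29.1]
cup_a cut 0.9 [239.1, 262.6, 14.9, 26.3]
cup_a cut 0.61 [372.1, 226.9, 16.9, 25.2]
cup_a cut 0.23 [116.0, 347.4, 77.3, 77.4]
cup_a mark 0.72 [372.7, 235.3]
cup_a mark 0.59 [232.6, 295.8]
cup_a mark 0.57 [240.4, 268.2]
stand_a cut 0.81 [370.8, 246.4, 51.9, 41.1]
stand_a cut 0.74 [244.5, 310.0, 64.6, 54.2]
stand_a mark 0.89 [247.9, 318.5]
stand_a mark 0.88 [368.8, 250.0]
tub cut 0.93 [116.1, 346.0, 78.0, 80.7]
tub mark 0.82 [125.6, 364.2]
spoon_pot cut 0.8 [433.9, 178.6, 42.5, 62.1]
spoon_pot mark 0.63 [424.7, 208.6]
0.9
```

View pics/top0.png

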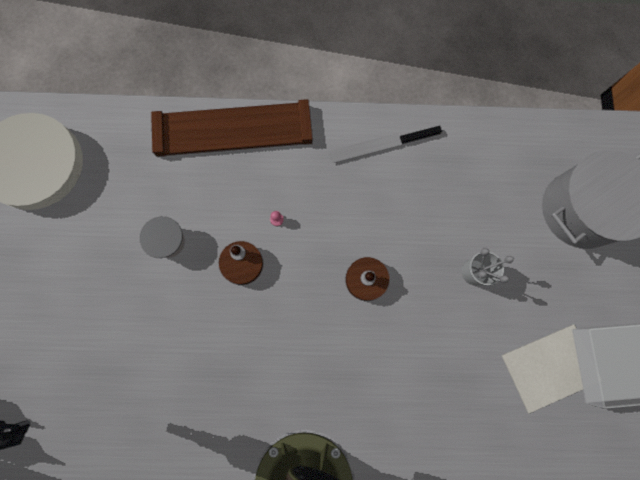

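View pics/side0.png

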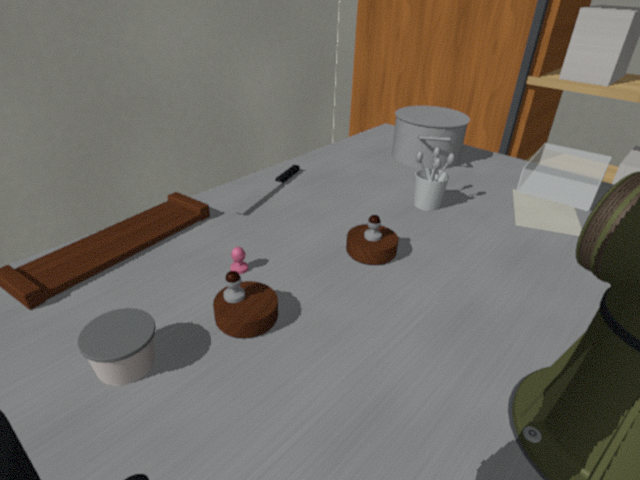

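```bash
python3 - <<'E'
import cv2
a=cv2.imread("pics/top0.png")[190:310,190:400]; cv2.imwrite("pics/top0c.png",cv2.resize(a,None,fx=3.8,fy=3.8,interpolation=cv2.INTER_CUBIC))
a=cv2.imread("pics/side0.png")[205:345,200:410]; cv2.imwrite("pics/side0c.png",cv2.resize(a,None,fx=3.8,fy=3.8,interpolation=cv2.INTER_CUBIC))
E
```

```text
(no output)
```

View pics/top0c.png

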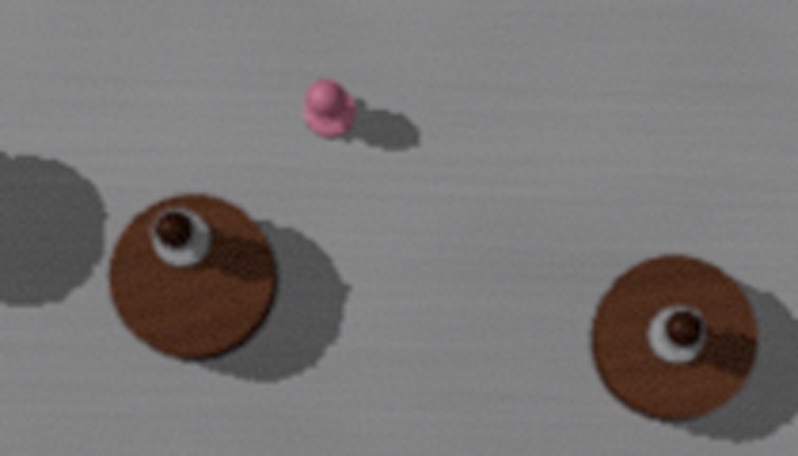

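View pics/side0c.png

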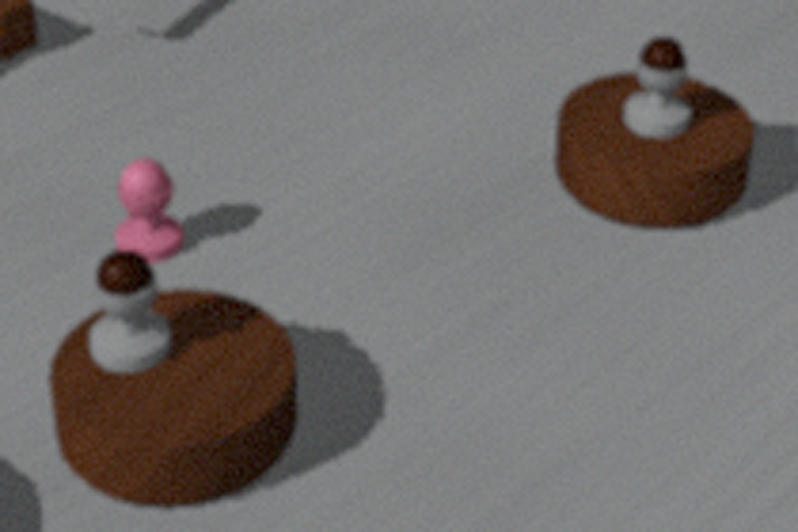

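Candidates for cup_a:
- Left steel cup: top (239,252), side (232,288). It stands clearly off centre, towards the upper left of its stand.
- Right steel cup: top (369,278). It is centred, so it is cup_b.
- Pink look-alike: top (277,217), on the table.

The close crops confirm the left cup as cup_a, with its stand at about (241,262). Next I measure it.

```bash
cat > h.py <<'E'
import numpy as np, cv2
from scipy.spatial.transform import Rotation as R
from scipy.optimize import minimize
import cell
S=6 # upsample
def proj(m,P):
    P=np.atleast_2d(P); c=(P-m["position"])@R.from_rotvec(m["rotation"]).as_matrix()
    return np.c_[m["cx"]+m["fx"]*c[:,0]/-c[:,2], m["cy"]-m["fy"]*c[:,1]/-c[:,2]]
def ray(m,px,z):
    d=R.from_rotvec(m["rotation"]).as_matrix()@np.array([(px[0]-m["cx"])/m["fx"],-(px[1]-m["cy"])/m["fy"],-1])
    return m["position"]+d*(z-m["position"][2])/d[2]
t=np.linspace(0,2*np.pi,60,endpoint=False)
def ring(x,y,r,z): return np.c_[x+r*np.cos(t),y+r*np.sin(t),0*t+z]
def hull(m,x,y,discs,o,shape):
    P=proj(m,np.vstack([ring(x,y,r,z) for r,z in discs]))
    h=cv2.convexHull((((P-o+.5)*S-.5)*16).astype(np.int32))
    M=np.zeros(shape,np.uint8); cv2.fillConvexPoly(M,h,1,shift=4); return M
def measure(name,im,g,tag=None,cen=None):
    """g: rough stand xy. returns stand xy, cup foot xy"""
    m=cell.camera_model(name); c=proj(m,[[*g,.03]])[0]; w=50
    o=np.round(c).astype(int)-w; crop=im[o[1]:o[1]+2*w,o[0]:o[0]+2*w]
    up=cv2.resize(crop,None,fx=S,fy=S,interpolation=cv2.INTER_CUBIC); sh=up.shape[:2]
    b,gg,r=[up[...,i].astype(float) for i in range(3)]
    brown=((r-b)>20).astype(np.uint8)
    n,l,st,ce=cv2.connectedComponentsWithStats(brown); k=1+np.argmax(st[1:,4]); brown=(l==k).astype(np.uint8)
    ST=[(.055,0),(.055,.04)]
    # stand: fit, ignoring the pixels over cup column
    def fit(f,x0,s=.006):
        return minimize(f,x0,method="Nelder-Mead",options=dict(initial_simplex=np.array([x0,[x0[0]+s,x0[1]],[x0[0],x0[1]+s]]),xatol=1e-5,fatol=1)).x
    cupz=[(.022,.038),(.02,.1)]
    cg=cen if cen is not None else g
    ign=hull(m,*cg,cupz,o,sh)
    s=fit(lambda p:np.sum((hull(m,*p,ST,o,sh)!=brown)&(ign==0)),list(g))
    sm=hull(m,*s,ST,o,sh)
    grey=((np.abs(r-b)<22)&(r>85)).astype(np.uint8)
    FT=[(.018,.04),(.018,.048)]
    def f(p):
        up_=hull(m,*p,[(.0155,.06),(.013,.094)],o,sh); near=hull(m,*p,[(.026,.04),(.026,.048)],o,sh)
        M=hull(m,*p,FT,o,sh)
        return np.sum((M!=grey)&(up_==0)&(near==1))-0.5*np.sum((M==1)&(grey==1))
    cu=fit(f,list(cg),.004)
    if tag:
        v=up.copy()
        for M,col in((sm,(0,255,0)),(hull(m,*cu,FT,o,sh),(255,255,0))):
            cs,_=cv2.findContours(M,0,2); cv2.drawContours(v,cs,-1,col,1)
        cv2.imwrite(f"pics/{tag}.png",v)
    return s,cu
E
python3 - <<'E'
from h import *
for n in("top","side"):
    im=cv2.imread(f"pics/{n}0.png"); m=cell.camera_model(n)
    a=dict(top=((241,262),(237.5,253)),side=((246,303),(234,294)))[n]
    b=dict(top=((367,279),(368,278)),side=((372,240),(372.5,235)))[n]
    for nm,(s,c) in(("A",a),("B",b)):
        s0=ray(m,s,.03)[:2];c0=ray(m,c,.045)[:2]
        s1,c1=measure(n,im,s0,f"m_{n}_{nm}",c0)
        print(n,nm,s1*1e3,c1*1e3,(c1-s1)*1e3,np.hypot(*(c1-s1))*1e3)
a=[cv2.imread(f"pics/m_{n}_{k}.png")[100:500,100:500] for n in("top","side") for k in "AB"]
v=np.vstack([np.hstack(a[:2]),np.hstack(a[2:])]); cv2.imwrite("pics/m1.png",cv2.resize(v,(600,600)))
E
```

```text
top A [527.15979613 177.3373806 ] [548.45436509 183.50457955] [21.29456896  6.16719895] 22.169641629247742
top B [ 491.7678309  -148.39361865] [ 491.35000488 -146.42375695] [-0.41782602  1.9698617 ] 2.0136865961551798
side A [534.23212848 170.30605924] [550.78777312 181.04992907] [16.55564465 10.74386983] 19.73626379523032
side B [ 499.93259236 -156.81474097] [ 495.1370522  -147.95192997] [-4.79554016  8.862811  ] 10.077034498461849
```

View pics/m1.png

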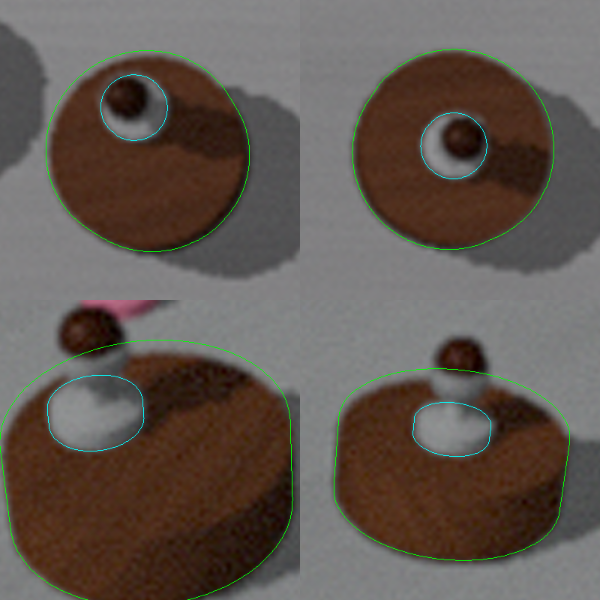

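```bash
python3 - <<'E'
from h import *
rough=dict(A=(.529,.176),B=(.493,-.15)); cups=dict(A=(.549,.182),B=(.493,-.147))
for n in("top","side"):
    im=cv2.imread(f"pics/{n}0.png"); m=cell.camera_model(n)
    for k in "AB":
        g=rough[k]; c=proj(m,[[*g,.03]])[0]; w=50
        o=np.round(c).astype(int)-w; up=cv2.resize(im[o[1]:o[1]+100,o[0]:o[0]+100],None,fx=S,fy=S,interpolation=cv2.INTER_CUBIC)
        r=up[...,2].astype(float);b=up[...,0].astype(float)
        br=(r>1.45*b).astype(np.uint8)
        nn,l,st,ce=cv2.connectedComponentsWithStats(br); br=(l==1+np.argmax(st[1:,4])).astype(np.uint8)
        br=cv2.morphologyEx(br,cv2.MORPH_OPEN,np.ones((9,9)))
        ign=hull(m,*cups[k],[(.022,.038),(.02,.1)],o,br.shape)
        for mode in("fix","hr"):
            def f(p):
                rt,h=(.055,.04) if mode=="fix" else (p[2],p[3])
                return np.sum((hull(m,p[0],p[1],[(rt,0),(rt,h)],o,br.shape)!=br)&(ign==0))
            x0=np.array([*g,.055,.04]) if mode=="hr" else np.array(g)
            best=None
            for d in((.006,.006),(-.006,.006),(.006,-.006),(-.006,-.006)):
                dd=np.array([*d,.003,-.005])[:len(x0)]
                sx=np.vstack([x0]+[x0+np.eye(len(x0))[i]*dd[i] for i in range(len(x0))])
                q=minimize(f,x0,method="Nelder-Mead",options=dict(initial_simplex=sx,xatol=1e-5,fatol=1))
                if best is None or q.fun<best.fun:best=q
            print(n,k,mode,(best.x*1e3).round(1),best.fun,br.sum())
        v=up.copy();cs,_=cv2.findContours(br,0,2);cv2.drawContours(v,cs,-1,(0,0,255),1)
        p=best.x;cs,_=cv2.findContours(hull(m,p[0],p[1],[(p[2],0),(p[2],p[3])],o,br.shape),0,2);cv2.drawContours(v,cs,-1,(0,255,0),1)
        cv2.imwrite(f"pics/s_{n}_{k}.png",v)
a=[cv2.imread(f"pics/s_{n}_{k}.png")[100:500,100:500] for n in("top","side") for k in "AB"]
v=np.vstack([np.hstack(a[:2]),np.hstack(a[2:])]); cv2.imwrite("pics/s1.png",cv2.resize(v,(600,600)))
E
```

```text
top A fix [527.7 177.8] 3742.0 47246
top A hr [526.6 177.5  53.6  29.9] 367.0 47246
top B fix [ 491.7 -146.9] 4044.0 45270
top B hr [ 492.  -148.8   53.5   33.1] 622.0 45270
side A fix [533.9 170.2] 6654.0 93050
side A hr [533.4 170.5  54.2  33.4] 1034.0 93050
side B fix [ 499.8 -157.2] 4730.0 52039
side B hr [ 499.2 -155.9   53.6   34. ] 669.0 52039
```

View pics/s1.png

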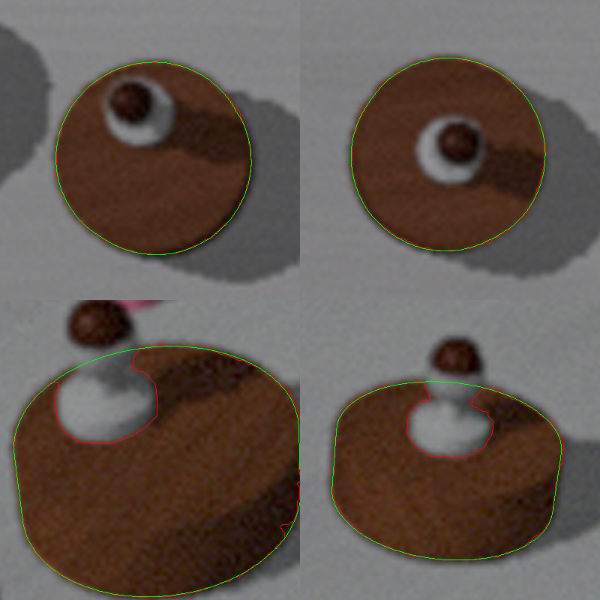

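```bash
sed -i 's/brown=((r-b)>20).astype(np.uint8)/brown=(r>1.45*b).astype(np.uint8)/; s/ST=\[(.055,0),(.055,.04)\]/brown=cv2.morphologyEx(brown,cv2.MORPH_OPEN,np.ones((9,9)))\n    ST=[(.0537,.0065),(.0537,.04)]/' h.py
python3 - <<'E'
from h import *
rough=dict(A=(.527,.176),B=(.492,-.148)); cups=dict(A=(.5495,.182),B=(.493,-.147))
for n in("top","side"):
    im=cv2.imread(f"pics/{n}0.png")
    for k in "AB":
        s,c=measure(n,im,rough[k],None,cups[k]); print(n,k,s*1e3,c*1e3,(c-s)*1e3)
s=cell.get_state();print(R.from_rotvec(s["tool_rot"]).as_matrix().round(3))
E
```

```text
top A [525.99006889 176.46107963] [548.30774736 183.27176881] [22.31767848  6.81068918]
top B [ 490.8433852  -147.80720117] [ 491.34711432 -146.41822751] [0.50372912 1.38897366]
side A [527.4362421  174.84538977] [550.75340766 181.07468879] [23.31716555  6.22929902]
side B [ 493.84855689 -148.25968086] [ 495.2556355  -148.06074941] [1.40707861 0.19893145]
[[ 0.     0.311  0.951]
 [ 0.     0.951 -0.311]
 [-1.     0.    -0.   ]]
```

{"fn": "servo_tool", "kwargs": {"motion": [[[40, -40, 0], [0, 0, 0.14], -0.576], [[80, -76, 0], [0, 0, 0.28], -0.576], [[120, -114, -10], [0, 0, 0.42], -0.576], [[160, -152, -30], [0, 0, 0.578], -0.576], [[200, -190, -50], [0, 0, 0.578], -0.576], [[240, -228, -70], [0, 0, 0.578], -0.576], [[280, -266, -90], [0, 0, 0.578], -0.576], [[320, -304, -110], [0, 0, 0.578], -0.576], [[360, -342, -110], [0, 0, 0.578], -0.576], [[398, -379, -110], [0, 0, 0.578], -0.576], [[398, -379, -110], [0, 0, 0.578], -0.576], [[398, -379, -110], [0, 0, 0.578], -0.576]], "force": 20}}

```text
time_s: 2.1
eef_pos: [0.5868, 0.1882, 0.2941]
tool_rot: [-0.204, 1.561, 0.202]
contact_force: [-0.1, 1.2, 0.2]
grip_width: 0.0181
```

{"fn": "servo_tool", "kwargs": {"motion": [[[0, 0, 0], [0, 0, 0], -0.576], [[0, 0, 0], [0, 0, 0], -0.576], [[0, 0, 0], [0, 0, 0], -0.576]]}}

```text
time_s: 2.4
eef_pos: [0.5837, 0.192, 0.2948]
tool_rot: [-0.206, 1.561, 0.207]
contact_force: [0.2, 1.0, -0.6]
grip_width: 0.018
```

```bash
cat > look.py <<'E'
import sys
from h import *
tag=sys.argv[1]
s=cell.get_state();M=R.from_rotvec(s["tool_rot"]).as_matrix()
print("t",s["time_s"],"eef",(s["eef_pos"]*1e3).round(1),"F",s["contact_force"].round(1),"grip",round(s["grip_width"]*1e3,1),"j",s["joint_pos"].round(2))
tip=s["eef_pos"]+M[:,0]*.173; print("tip",(tip*1e3).round(1),"zaxis yaw deg",np.degrees(np.arctan2(M[1,2],M[0,2])).round(1),"x",M[:,0].round(3))
vs=[]
for n in("top","side"):
    im=cell.camera(n); cv2.imwrite(f"pics/{n}_{tag}.png",im); m=cell.camera_model(n)
    c=proj(m,[[.535,.178,.06]])[0].astype(int); a=im[c[1]-45:c[1]+45,c[0]-35:c[0]+35].copy()
    k=6; a=cv2.resize(a,None,fx=k,fy=k,interpolation=cv2.INTER_CUBIC)
    for P in (tip,):
        q=(proj(m,P)[0]-(c-[35,45]))*k; cv2.circle(a,tuple(q.astype(int)),3,(0,255,0),1)
    vs.append(cv2.resize(a,(400,514)))
cv2.imwrite(f"pics/v_{tag}.png",np.hstack(vs))
E
python3 look.py h1
```

```text
t 2.4 eef [583.7 192.  294.8] F [ 0.2  1.  -0.6] grip 18.0 j [ 0.32  0.4  -0.18  0.99  0.    0.05]
tip [583.6 192.1 121.8] zaxis yaw deg 15.1 x [-0.  0. -1.]
```

View pics/v_h1.png

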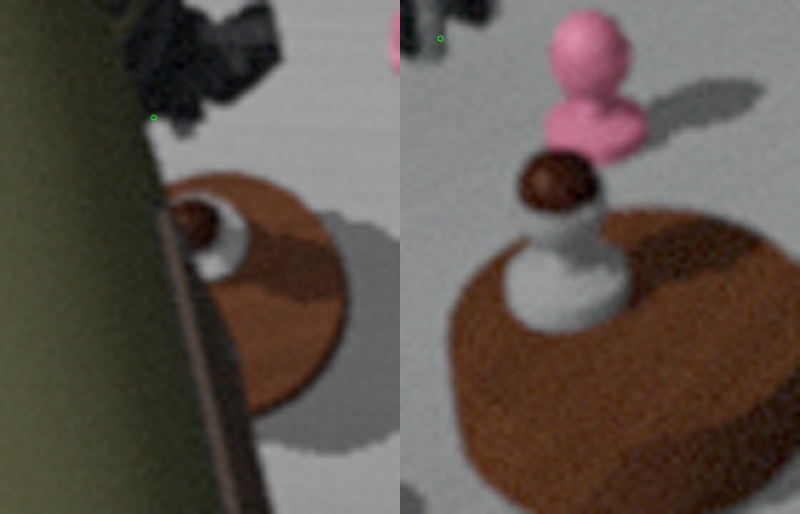

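The side view shows the fingertips (about 430,40 in the right half of the crop) beyond the cup and the pink cup clear of them. The arm blocks the top view. I descend to just above stand height.

{"fn": "servo_tool", "kwargs": {"motion": [[[0, 0, -20], [0, 0, 0], -0.576], [[0, 0, -40], [0, 0, 0], -0.576], [[0, 0, -55], [0, 0, 0], -0.576], [[0, 0, -65], [0, 0, 0], -0.576], [[0, 0, -71], [0, 0, 0], -0.576], [[0, 0, -71], [0, 0, 0], -0.576], [[0, 0, -71], [0, 0, 0], -0.576], [[0, 0, -71], [0, 0, 0], -0.576]]}}

```text
time_s: 3.3
eef_pos: [0.5848, 0.1915, 0.2246]
tool_rot: [-0.206, 1.56, 0.206]
contact_force: [1.3, -0.3, -0.0]
grip_width: 0.0184
```

```bash
python3 look.py h2
```

```text
t 3.3 eef [584.8 191.5 224.6] F [ 1.3 -0.3 -0. ] grip 18.4 j [ 0.32  0.47 -0.26  0.85  0.    0.05]
tip [585.  191.6  51.6] zaxis yaw deg 15.0 x [ 0.001  0.    -1.   ]
```

View pics/v_h2.png

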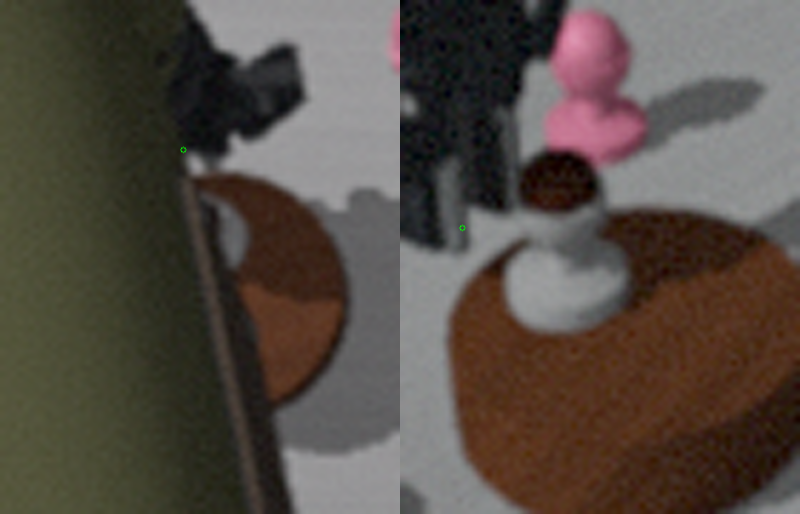

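The two fingertip bottoms (about 445,248 and 490,210 in the crop) sit on either side of the computed tip marker (462,228), so the tip height is confirmed. Next I lower to 43–44 mm.

{"fn": "servo_tool", "kwargs": {"motion": [[[0, 0, -3], [0, 0, 0], -0.576], [[0, 0, -6], [0, 0, 0], -0.576], [[0, 0, -8], [0, 0, 0], -0.576], [[0, 0, -8], [0, 0, 0], -0.576], [[0, 0, -8], [0, 0, 0], -0.576]]}}

```text
time_s: 3.9
eef_pos: [0.5843, 0.1913, 0.2155]
tool_rot: [-0.206, 1.561, 0.206]
contact_force: [-0.1, -0.2, 0.3]
grip_width: 0.0181
```

```bash
python3 look.py h3
```

```text
t 3.9 eef [584.3 191.3 215.5] F [-0.1 -0.2  0.3] grip 18.1 j [ 0.32  0.47 -0.27  0.83  0.    0.05]
tip [584.2 191.3  42.5] zaxis yaw deg 15.0 x [-0. -0. -1.]
```

View pics/v_h3.png

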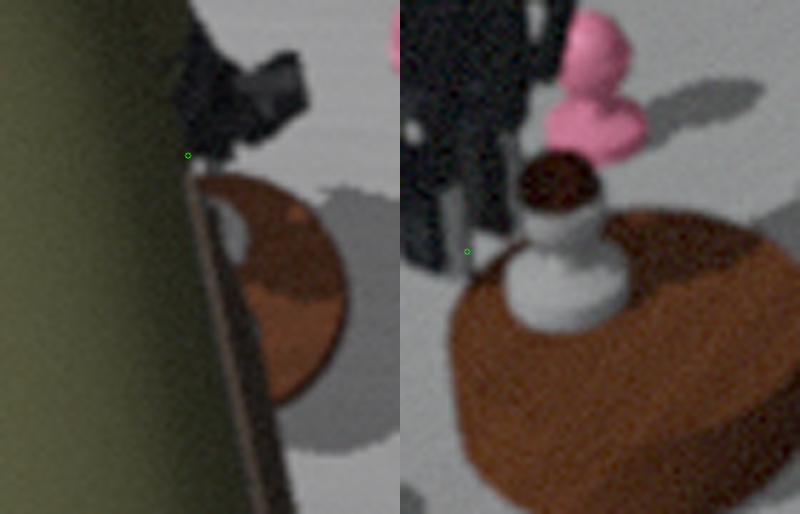

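{"fn": "servo_tool", "kwargs": {"motion": [[[-2, -0.5, 0], [0, 0, 0], -0.576], [[-4, -1.1, 0], [0, 0, 0], -0.576], [[-6, -1.6, 0], [0, 0, 0], -0.576], [[-7.5, -2, 0], [0, 0, 0], -0.576], [[-8.5, -2.3, 0], [0, 0, 0], -0.576], [[-9.5, -2.5, 0], [0, 0, 0], -0.576], [[-10.5, -2.8, 0], [0, 0, 0], -0.576], [[-11.5, -3.1, 0], [0, 0, 0], -0.576], [[-12.5, -3.3, 0], [0, 0, 0], -0.576], [[-13.5, -3.6, 0], [0, 0, 0], -0.576], [[-14.5, -3.9, 0], [0, 0, 0], -0.576], [[-14.5, -3.9, 0], [0, 0, 0], -0.576]]}}

```text
time_s: 5.2
eef_pos: [0.5697, 0.1874, 0.2157]
tool_rot: [-0.206, 1.561, 0.206]
contact_force: [0.1, 0.1, 0.3]
grip_width: 0.0184
```

```bash
python3 look.py h4; python3 - <<'E'
from h import *
im=cv2.imread("pics/side_h4.png")
for g in((.5495,.182),(.546,.180),(.540,.179)):
    s,c=measure("side",im,(.527,.176),"m_h4",g); print(s*1e3,c*1e3,(c-s)*1e3)
E
```

```text
t 5.2 eef [569.7 187.4 215.7] F [0.1 0.1 0.3] grip 18.4 j [ 0.32  0.45 -0.31  0.82  0.    0.06]
tip [569.7 187.4  42.7] zaxis yaw deg 15.0 x [-0.  0. -1.]
[527.48264152 174.79681437] [547.11316836 180.70722526] [19.63052683  5.91041089]
[527.46965233 174.79513407] [547.19328132 180.6788252 ] [19.72362899  5.88369112]
[527.4542035  174.78265435] [547.17864334 180.67323127] [19.72443984  5.89057692]
```

View pics/v_h4.png

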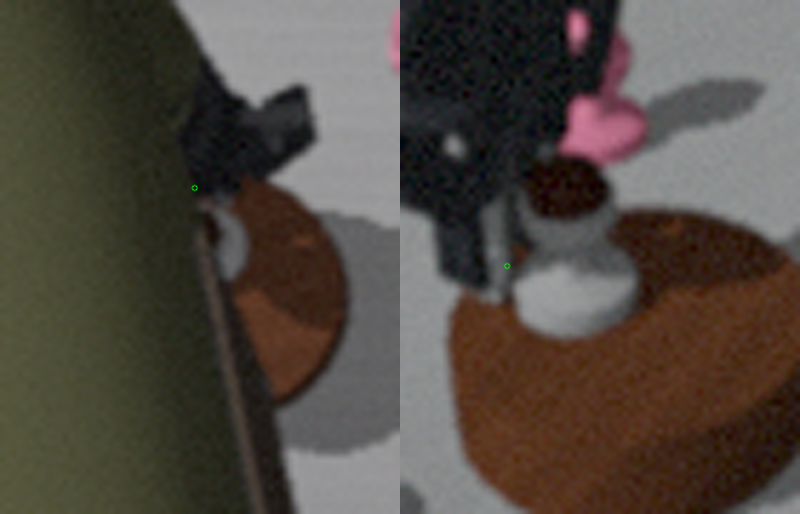

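The cup has slid about 3.6 mm, stays upright, and the stand hasn't moved. About 19 mm remains, so I push another 16–17 mm and measure again.

{"fn": "servo_tool", "kwargs": {"motion": [[[-1.2, -0.4, 0], [0, 0, 0], -0.576], [[-2.8, -0.8, 0], [0, 0, 0], -0.576], [[-4.4, -1.3, 0], [0, 0, 0], -0.576], [[-6, -1.8, 0], [0, 0, 0], -0.576], [[-7.6, -2.3, 0], [0, 0, 0], -0.576], [[-9.2, -2.7, 0], [0, 0, 0], -0.576], [[-10.8, -3.2, 0], [0, 0, 0], -0.576], [[-12.4, -3.7, 0], [0, 0, 0], -0.576], [[-14, -4.2, 0], [0, 0, 0], -0.576], [[-15.2, -4.5, 0], [0, 0, 0], -0.576], [[-16, -4.8, 0], [0, 0, 0], -0.576], [[-16, -4.8, 0], [0, 0, 0], -0.576]]}}

```text
time_s: 6.5
eef_pos: [0.5537, 0.1826, 0.2157]
tool_rot: [-0.206, 1.561, 0.206]
contact_force: [-0.1, 0.6, 0.4]
grip_width: 0.0178
```

```bash
python3 look.py h5; python3 - <<'E'
from h import *
im=cv2.imread("pics/side_h5.png")
for g in((.535,.178),(.530,.177)):
    s,c=measure("side",im,(.527,.176),"m_h5",g); print(s*1e3,c*1e3,(c-s)*1e3)
E
```

```text
t 6.5 eef [553.7 182.6 215.7] F [-0.1  0.6  0.4] grip 17.8 j [ 0.32  0.42 -0.35  0.8   0.    0.06]
tip [553.7 182.6  42.7] zaxis yaw deg 15.0 x [-0. -0. -1.]
[527.43724408 174.82438651] [530.82201932 175.80983746] [3.38477524 0.98545095]
[527.34385192 174.73104484] [530.7265574  175.74564439] [3.38270548 1.01459955]
```

View pics/v_h5.png

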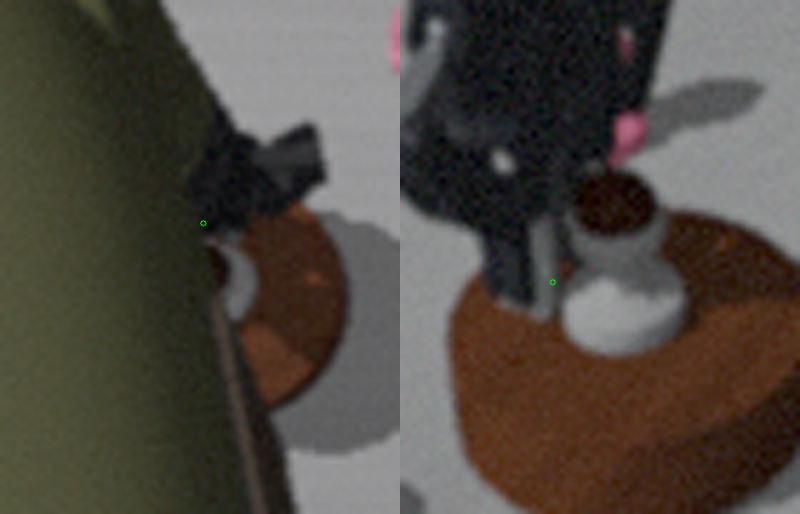

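View pics/m_h5.png

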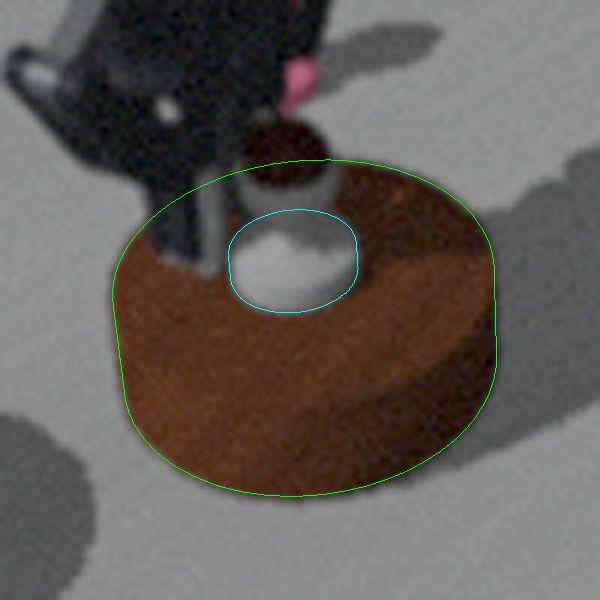

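{"fn": "servo_tool", "kwargs": {"motion": [[[-0.8, -0.2, 0], [0, 0, 0], -0.576], [[-1.6, -0.3, 0], [0, 0, 0], -0.576], [[-2.2, -0.5, 0], [0, 0, 0], -0.576], [[-2.2, -0.5, 0], [0, 0, 0], -0.576], [[-1, -0.2, 0], [0, 0, 0], -0.576], [[3, 1, 0], [0, 0, 0], -0.576], [[10, 2.7, 0], [0, 0, 0], -0.576], [[20, 5, 0], [0, 0, 0], -0.576], [[30, 8, 0], [0, 0, 0], -0.576], [[38, 10, 15], [0, 0, 0], -0.576], [[38, 10, 50], [0, 0, 0], -0.576], [[38, 10, 90], [0, 0, 0], -0.576]]}}

```text
time_s: 7.8
eef_pos: [0.5922, 0.1926, 0.3051]
tool_rot: [-0.206, 1.564, 0.205]
contact_force: [0.4, -0.5, 0.3]
grip_width: 0.018
```

{"fn": "servo_tool", "kwargs": {"motion": [[[0, 40, 30], [0, 0, 0], -0.576], [[0, 80, 50], [0, 0, 0], -0.576], [[-20, 120, 60], [0, 0, 0], -0.576], [[-40, 160, 60], [0, 0, 0], -0.576], [[-60, 200, 60], [0, 0, 0], -0.576], [[-80, 240, 60], [0, 0, 0], -0.576], [[-80, 240, 60], [0, 0, 0], -0.576], [[-80, 240, 60], [0, 0, 0], -0.576], [[-80, 240, 60], [0, 0, 0], -0.576]]}}

```text
time_s: 8.7
eef_pos: [0.5125, 0.4322, 0.3655]
tool_rot: [-0.206, 1.561, 0.205]
contact_force: [0.6, -0.0, -0.2]
grip_width: 0.0182
```

```bash
python3 look.py h6; python3 - <<'E'
from h import *
for n in("top","side"):
  im=cv2.imread(f"pics/{n}_h6.png")
  for k,g,c in(("A",(.527,.176),(.528,.176)),("B",(.492,-.148),(.493,-.147))):
    s,c=measure(n,im,g,f"m_h6{n}{k}",c); print(n,k,s*1e3,c*1e3,(c-s)*1e3)
a=[cv2.imread(f"pics/m_h6{n}A.png") for n in("top","side")]
cv2.imwrite("pics/m_h6.png",cv2.resize(np.hstack(a),(800,400)))
E
```

```text
t 8.7 eef [512.5 432.2 365.5] F [ 0.6 -0.  -0.2] grip 18.2 j [ 0.7   0.46  0.08  1.19 -0.    0.44]
tip [512.5 432.1 192.5] zaxis yaw deg 15.0 x [ 0.    -0.001 -1.   ]
top A [525.55843174 175.86038262] [526.38387144 177.62121171] [0.82543969 1.76082909]
top B [ 490.88684903 -147.66669985] [ 491.21790679 -146.39470384] [0.33105776 1.27199602]
side A [527.40653794 174.79824946] [529.42345221 175.33513835] [2.01691427 0.5368889 ]
side B [ 494.07290826 -148.20543663] [ 495.18165827 -148.25575709] [ 1.10875001 -0.05032046]
```

View pics/m_h6.png

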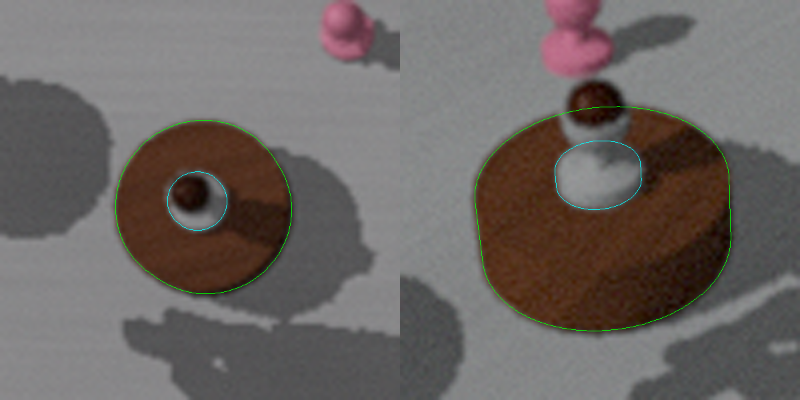

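View pics/top_h6.png

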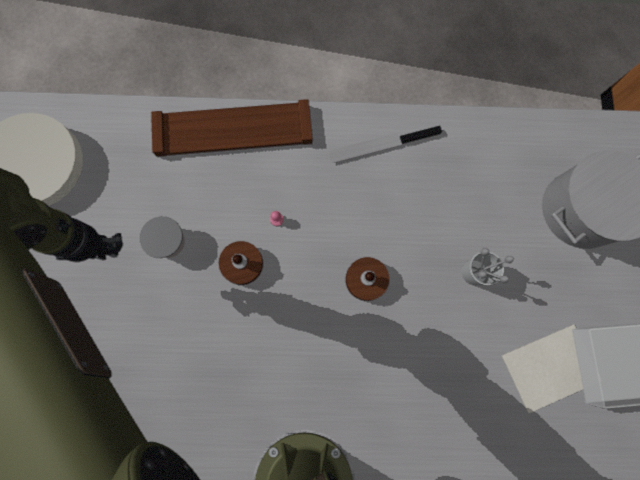

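The top view shows the cup at (239,260) in the middle of its stand (241,263), upright and with nothing touching it. Everything else stands where it was. The offset is 1.9–2.1 mm raw, about 1 mm after allowing for the bias seen on the centred cup. Handing in.

```bash
python3 -c "
from cell import *
print(hand_in()); print(get_state()['time_s'])"
```

```text
the job is handed in; nothing more can be done
None
the job is handed in; nothing more can be done
```

I centred the left steel cup on its stand with three slow pushes at the foot, then moved the hand clear and handed in at about 9 s. The pushes totalled about 22 mm. The fingers were 18 mm apart and about 3 mm above the stand top, and they never gripped the cup.

- **Position:** both cameras put the cup 1.9–2.1 mm from the stand's axis. The same method reads 1.1–1.3 mm on the centred cup, so the real offset is probably about 1 mm; the limit is 6 mm.
- **Everything else:** the cup stands upright. Stand_a, stand_b and cup_b measured within 1 mm of their start positions; the tub, spoon pot and pink cup look unmoved in the picture. I saw no contact force above sensor noise (about 1 N) at the end of any move.
- **Disagreements:** my first stand fits differed by about 10 mm between the cameras, because the lowest few millimetres of the stands don't show in the pictures. After I corrected the stand model, they agreed within about 3.5 mm in absolute position and 1.7 mm in cup-to-stand offset. The arm hid the cup from the top camera during the pushes, so I steered by the side view alone and checked with both cameras at the end.

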